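Turn a square blank off its corner and nip it in the drill vice

TASK

The square wooden blank lies corner-up in the V-cradle and is to be clamped in the grey drill vice, ready for a hole through its middle. Set it down, without dropping it, flat on the vice's bed between the open jaws, its flats square to them and about as much sticking out on either side; push the vice's screw in until the jaws pinch the blank, then turn the tommy bar a quarter turn clockwise, seen from the screw end, to nip it tight. Leave everything else on the table where it lies.

Things in the scene. Friction and masses are not known exactly. Their poses are not given: they have to be found in the camera images.
- blank: loose workpiece: straight pale hardwood bar 24 x 24 x 170 mm, about 0.11 kg, pencil line round mid-length. Origin at its centre; y along its length, x and z square to its flats (all four alike). It starts in the cradle corner-up: flats leaning 45 degrees, axis level and 75 mm above the table, ends sticking out 45 to 65 mm beyond the notched blocks with nothing beneath but the table.
- cradle: V-cradle, fixed to the table: ply base 94 (x) x 70 (y) x 12 mm with two wooden blocks, each 60 mm wide in x, 18 mm thick, outer faces at y = +-28 mm, tops 78 mm up, each with a 90 degree V notch open upward (apex 58 mm above the table, running along y). Origin on the table under its middle; y roughly away from the robot, x to its right.
- vice: quick-action drill vice, grey cast iron, fixed. Origin on the table below the seat; z up, x from the screw end (near the robot) to the fixed jaw, y along the jaws. Foot x -95 to 55, y +-62 mm, bolt heads to 17 mm; bed 42 mm up, y +-30 mm. Jaws 60 mm wide in y, tops 76 mm up. A nut housing (x -97 to -77, y +-20 mm, 84 mm high) stands between moving jaw and screw end.
- vice_seat (a point): point on the bed (42 mm above the table), midway along the jaws and 12 mm in front of the fixed jaw's face, axes as the vice: the clamped blank's underside is centred here, so its centre ends 12 mm above.
- vice_fixed_jaw: steel plate of the fixed jaw, 6 x 60 x 31 mm; its face is the plane x = +12 mm of the vice, facing -x. This body's origin coincides with the vice's origin.
- vice_jaw: moving jaw: steel plate on a grey block, 34 mm thick in x, 60 mm wide, top 76 mm above the table, carried on the screw. Its face is 33 mm behind (-x of) this body's origin, which lies on the table. It moves with the screw, plus 1.27 mm forward for each radian of the tommy bar.
- vice_screw (a joint): how far the screw with moving jaw and tommy bar is slid in to the fixed jaw (m), 0 to 0.030. Jaw opening = 0.045 - this - 0.00127 x tommy_bar; it starts near 30 mm: the blank enters flat, not on its corner (34 mm). Slides against about 10 N of friction and stays where left; on the work it holds up to about that force.
- screw_end (a point): centre of the round end face of the screw (19 mm across, 60 mm above the table), the point of the screw farthest from the jaws, 18 mm beyond the tommy bar; push here along the vice's +x to slide the screw and jaw in. Axes as the vice.
- tommy_bar (a joint): turn of the tommy bar about the screw's axis (rad), 0 to 2.5; grows clockwise seen from the screw end (looking along the vice's +x) and presses the jaw forward (self-locking, friction 0.12 N m). At 0 the end on the vice's -y side stands 45 degrees above level, so that end goes down as the value grows; it starts between 0 and 0.15.
- tommy_ball (a point): centre of the 13 mm ball on the tommy bar's end at the vice's -y side (up at the start). The bar is 8 mm thick, crosses the screw's axis (60 mm above the table) 18 mm in from screw_end, and this ball is 46 mm from that axis; an equal ball is on the other end.
- sanding_block: cork sanding block, 62x101x30 mm, lying flat beyond the vice and cradle; loose, a bystander; origin at the centre of its underside
- pencil: red carpenter's pencil, 8x172x7 mm, lying near the front edge; loose, a bystander; origin at the centre of its underside
- offcut_4: timber offcut 60x90x30 mm, lying flat near the front edge; loose, a bystander; origin at the centre of its underside

How it is judged:
By the outcome, as a careful person would: the job done as asked, in the order asked, and still so for the second after the job is handed in, with the robot touching nothing.
It also fails if it takes over 64 s, if anything falls off the work surface, if the arm or the gripper's body presses on something with over 40 N, if the wrist force passes 120 N, or if a joint passes its speed limit or range.

ROBOT

A 7-joint arm with a two-finger parallel gripper is mounted at the origin on a cart in front of the work surface, level with it; the furniture and walls round the work are solid. World frame = base frame: x ahead of the robot, y to its left, z up, the work surface at z = 0. Lengths are in m, angles in rad, forces in N, time in s.
With the tool pointing down it reaches from about 0.425 to 0.925 m from the base axis. Payload 6.8 kg.
Tool frame: the origin (TCP) lies on the front face of the gripper's body, between the roots of the fingers; the fingertips stand 73 mm ahead of it and the grasp point (between the pads) lies 54 mm ahead of it (env.nose_length is the distance from the TCP to the fingertips, in m); z points along the fingers, y is the line along which they close (so a half turn about z gives the same grasp; the last joint's range is limited). The gripper opens to 85 mm and grips with 20 to 120 N. Pads are 22 mm wide; open, the fingers measure 114 mm over their backs; the gripper's body (76 mm by 85 mm) begins 54 mm behind the grasp point. The pads swing forward as they close: fully open they stand 13 mm farther back than shut.
Start: joints at [-1.386, 0.477, 0.022, 1.555, -0.011, 1.109, -0.083], TCP at [0.195, 0.646, 0.304] pointing down, gripper open.
Joint ranges: [-2.96, 2.96], [-0.34, 2.1], [-1.41, 1.46], [0.24, 2.44], [-1.37, 4.51], [0.17, 1.92], [-2.96, 2.96]. Speed limits (rad/s): [2.39, 2.39, 3.14, 3.14, 3.14, 3.14, 3.14].

INTERFACE

Orientations are given as a unit quaternion [w, x, y, z].
In Python, from cell import env, kin, camera, calibration, job gives the robot as it stands. The module is installed in compiled form; this text tells all that it offers. Calls block until the motion is done:
- env.reach(position, orientation): joint-space move of the TCP to a pose.
- env.movel(position, velocity=0.15, rot=None, stop_force=None): straight line of the TCP; rot=None keeps the orientation; velocity is the mean speed in m/s. With stop_force (N) it stops when the force on the tool has changed by that much, and returns True; else False.
- env.goto_joints(angles): joint-space move.
- env.grip(opening, f_grip=None): finger opening in m; f_grip is the grip in N (None keeps the last); returns when the fingers have stopped.
- env.dwell(seconds).
- kin.inverse_kinematics(position, orientation): joint angles nearest the present ones, or None.
- env.get_state(): the state.
- camera(name): name is "scene" or "top" or "wrist"; returns (picture, depth): 420x560x3 uint8, blue, green, red; 420x560 float32, m along the optical axis (not along the pixel's ray), 0 where there is no reading.
- calibration(name): a dict with "fx", "fy", "cx", "cy" (pixels), "rvec" (rotation vector, rad) and "tvec" (3), from world to camera coordinates, as OpenCV has them. Camera axes: x right, y down, z forward; pixel columns grow to the right and rows downward; lengths in m; the calibration is good to about 2 mm. A picture is of the moment at which its call begins: read the wrist's pose just before it. calibration takes no time and is no camera call; for the wrist camera it gives the pose at the moment of the call.
A pose or a line that the arm cannot do raises env.PlanningError and nothing moves.
- job.job_done(): hands the job in; it is judged then, once.
The state is a dict: "time": time; "qpos": joint angles; "joint_velocities": joint speeds; "joint_torque": joint torques, N m; "tcp_pos": TCP position; "orientation": TCP orientation; "force": force on the tool from outside, world axes, zero at the start; "torque": the same for the moment, N m; "opening": finger opening in m; "gripper_force": force on a finger pad.
Only numpy, scipy, OpenCV 4.12 (cv2) and the standard library are available. Lean on these libraries where they do the work, as an engineer would, in place of code of your own. Each camera call takes 0.05 s, during which the arm holds its last target. There are 200 camera calls.

## Working session

There is one attempt and no reset: what is moved stays moved. The work goes in short steps, each a Python script; the robot and the scene stay as the last script left them, time stands still between calls to the robot, and variables do not carry over. Pictures are saved under pics/ and viewed, at most 13 in all, crops included, and the job is handed in when it is done.

```bash
mkdir -p pics; cat > h.py <<'E'
import numpy as np, cv2
from cell import env, kin, camera, calibration, job
from scipy.spatial.transform import Rotation as R
def cal(n):
    c=calibration(n); K=np.array([[c['fx'],0,c['cx']],[0,c['fy'],c['cy']],[0,0,1.]])
    Rm=cv2.Rodrigues(np.array(c['rvec'],float))[0]; return K,Rm,np.array(c['tvec'],float).ravel()
def cloud(n,d,c=None):
    K,Rm,t=c or cal(n); v,u=np.mgrid[:d.shape[0],:d.shape[1]]
    p=np.stack([(u-K[0,2])/K[0,0]*d,(v-K[1,2])/K[1,1]*d,d],-1)
    return (p-t)@Rm
def q(r):
    x=r.as_quat(); return [x[3],x[0],x[1],x[2]]
E
python3 - <<'E'
from h import *
for n in ('scene','top'):
    p,d=camera(n); cv2.imwrite(f'pics/{n}.png',p); np.save(n+'.npy',d)
    K,Rm,t=cal(n); print(n,K[0,0],-Rm.T@t)
s=env.get_state();print(s['tcp_pos'],s['orientation'],s['time'])
E
```

```text
scene 547.0606154928577 [ 0.05740365 -0.40040839  0.57612244]
top 544.6267367255022 [0.33663125 0.24226731 1.20341228]
[0.19472513 0.64588218 0.30303889] [-5.77522750e-05  1.45877602e-01  9.89302318e-01 -8.03215588e-04] 0.1
```

View pics/scene.png

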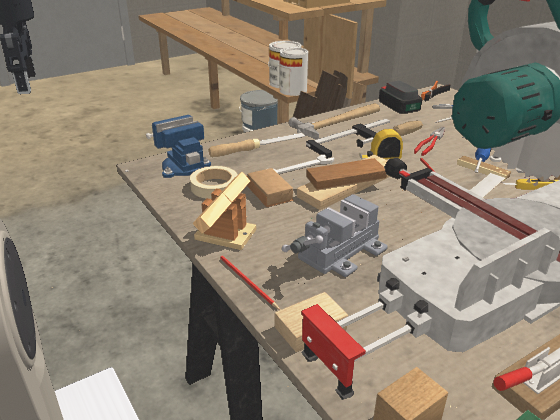

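View pics/top.png

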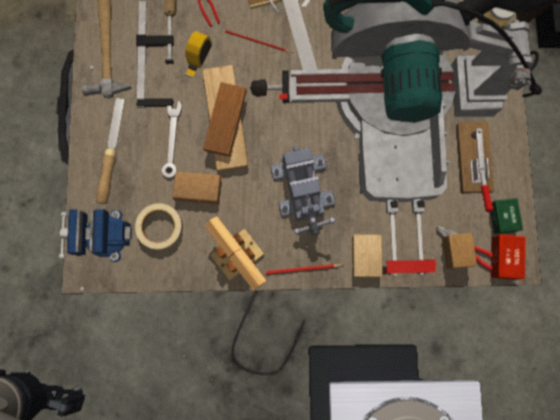

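The scene view shows the blank in the cradle at about (222,215) and the vice at about (340,235). In the top view the blank runs (215,225)-(258,280) and the vice sits around (303,190). Next I'll take metric measurements and enlarged crops.

```bash
python3 - <<'E'
from h import *
im=cv2.imread('pics/top.png');d=np.load('top.npy');P=cloud('top',d)
def at(u,v): print((u,v),P[v,u].round(4))
for a in [(237,250),(220,226),(257,278),(303,185),(316,225),(300,270),(210,187),(368,255),(100,200)]: at(*a)
# blank top points
m=(P[...,2]>.08)&(P[...,2]<.105)
m[:, :190]=0;m[:,275:]=0;m[:200]=0;m[300:]=0
b=P[m];print(len(b),b.min(0),b.max(0),b.mean(0)); 
c=b.mean(0);u,s,vt=np.linalg.svd(b-c);print(vt[0]);t=(b-c)@vt[0];print(t.min(),t.max())
# heights of the crop
a=im[140:300,190:350];cv2.imwrite('pics/topc.png',cv2.resize(a,None,fx=3.75,fy=3.75,interpolation=cv2.INTER_CUBIC))
sc=cv2.imread('pics/scene.png')[160:300,180:400];cv2.imwrite('pics/scc.png',cv2.resize(sc,None,fx=3.6,fy=3.6,interpolation=cv2.INTER_CUBIC))
E
```

```text
(237, 250) [0.4312 0.3457 0.0819]
(220, 226) [0.4814 0.3806 0.0837]
(257, 278) [0.3731 0.3049 0.0841]
(303, 185) [0.5665 0.2062 0.0744]
(316, 225) [0.4814 0.1809 0.0697]
(300, 270) [0.3913 0.2152 0.005 ]
(210, 187) [0.5755 0.4095 0.0285]
(368, 255) [0.4192 0.0692 0.0318]
(100, 200) [0.5518 0.6521 0.0254]
1004 [0.35107144 0.29279589 0.08000973] [0.50088651 0.41015278 0.09749848] [0.42602786 0.35080135 0.08606144]
[-8.01572938e-01 -5.97896715e-01  5.86374542e-04]
-0.08554926749904404 0.08400457101846028
```

View pics/topc.png

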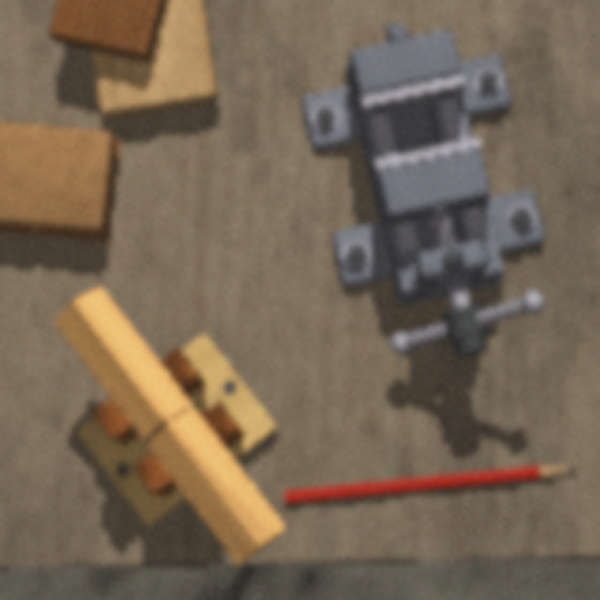

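View pics/scc.png

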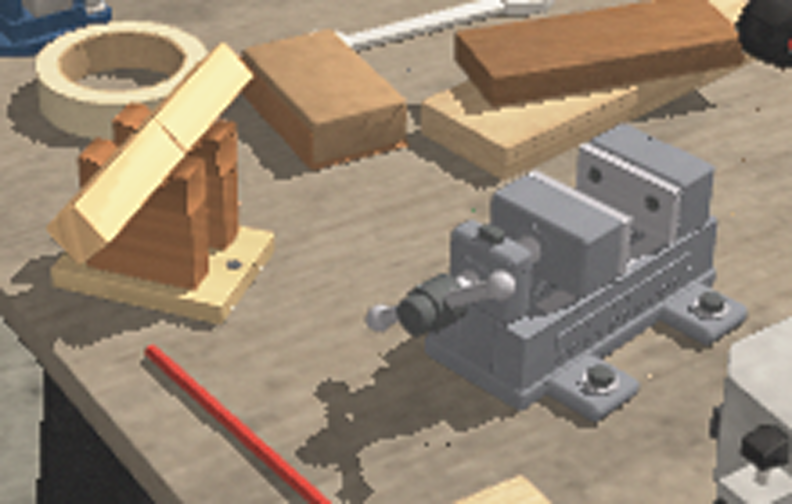

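The top crop shows the fixed jaw's face edge running (362,103)-(466,80) and the moving jaw's face (378,165)-(480,142). The tommy balls are at (534,299), which is up on the vice's -y side, and (400,341). The screw end is near (468,345) and the pencil line on the blank is at (167,425). From these I'll get a rough pose, check IK, and take a closer look with the wrist camera.

```bash
python3 - <<'E'
from h import *
d=np.load('top.npy');K,Rm,t=cal('top')
def ray(u,v,z):
    u=190+u/3.75;v=140+v/3.75
    r=Rm.T@np.array([(u-K[0,2])/K[0,0],(v-K[1,2])/K[1,1],1]);o=-Rm.T@t
    return o+r*(z-o[2])/r[2]
F=[ray(362,103,.076),ray(466,80,.076)];M=[ray(378,165,.076),ray(480,142,.076)]
print(np.round(F+M,4), np.linalg.norm(F[0]-F[1]))
B=[ray(534,299,.0925),ray(400,341,.0275),ray(468,345,.06)];print(np.round(B,4),ray(167,425,.09))
y=F[0]-F[1]+M[0]-M[1];y/=np.linalg.norm(y);x=np.array([y[1],-y[0],0]);th=np.arctan2(x[1],x[0]);print('th',np.degrees(th))
fc=(F[0]+F[1])/2;V=fc-.012*x;V[2]=0;print('V',V, 'gap',(fc-(M[0]+M[1])/2)@x)
for b in B: print(((b-V)@x, (b-V)@y,b[2]))
# IK
a=np.array([.8016,.5979,0]);c=np.array([.4254,.351,.075])
ok=lambda p,o:kin.inverse_kinematics(list(p),q(o))
for g in(-1,1):
  for s in(-1,1):
    for tau in(-1,1):
      tz=R.from_rotvec(a*tau*np.pi/4).apply([0,0,-1]);tx=s*a;ty=np.cross(tz,tx)
      o=R.from_matrix(np.c_[tx,ty,tz]);p=c+g*.056*a
      j=[ok(p-.054*tz,o),ok(p-.154*tz,o)]
      for sv in(-1,1):
        X=sv*y;Z=np.array([0,0,-1.]);o2=R.from_matrix(np.c_[X,np.cross(Z,X),Z])
        p2=V+[0,0,.054]+ g*s*sv*.056*y; k=[ok(p2+[0,0,.054],o2),ok(p2+[0,0,.15],o2)]
        if all(v is not None for v in j+k): print('end',g,'s',s,'tau',tau,'tz',tz.round(2),'sv',sv,'side',g*s*sv,'\n',np.round(j[0],2),np.round(k[0],2))
        else: print(g,s,tau,sv,[v is not None for v in j+k])
E
```

```text
[[0.6048 0.2403 0.076 ]
 [0.617  0.1811 0.076 ]
 [0.5689 0.232  0.076 ]
 [0.5809 0.1742 0.076 ]] 0.06045077585784056
[[0.4888 0.1481 0.0925]
 [0.4746 0.2209 0.0275]
 [0.4678 0.1833 0.06  ]] [0.42375213 0.35001935 0.09      ]
th 11.715414609680773
V [0.5991842  0.20824747 0.        ] gap 0.03682575583461832
(np.float64(-0.120336068862106), np.float64(-0.03647346882825639), np.float64(0.09250000000000003))
(np.float64(-0.11936642401982037), np.float64(0.03770496652362279), np.float64(0.02750000000000008))
(np.float64(-0.1336816522624305), np.float64(0.002262739807967779), np.float64(0.06000000000000005))
end -1 s -1 tau -1 tz [ 0.42 -0.57 -0.71] sv -1 side -1 
 [-1.28  0.67  0.08  2.01  0.69  1.06  0.48] [-0.17  0.65 -0.24  1.79  0.22  0.73  2.82]
end -1 s -1 tau -1 tz [ 0.42 -0.57 -0.71] sv 1 side 1 
 [-1.28  0.67  0.08  2.01  0.69  1.06  0.48] [-0.77  0.68  0.36  1.79 -0.34  0.73 -0.03]
end -1 s -1 tau 1 tz [-0.42  0.57 -0.71] sv -1 side -1 
 [ 0.03  0.71 -0.53  2.03 -0.63  0.78  2.31] [-0.17  0.65 -0.24  1.79  0.22  0.73  2.82]
end -1 s -1 tau 1 tz [-0.42  0.57 -0.71] sv 1 side 1 
 
[... 1105 characters left out ...]
au 1 tz [-0.42  0.57 -0.71] sv 1 side -1 
 [-0.06  0.81 -0.53  1.77 -0.53  0.86  2.14] [-0.67  0.68  0.45  1.83 -0.43  0.73  0.22]
end 1 s 1 tau -1 tz [ 0.42 -0.57 -0.71] sv -1 side -1 
 [-1.59  0.91  0.69  1.79  0.24  0.92 -2.13] [-0.17  0.65 -0.24  1.79  0.22  0.73  2.82]
end 1 s 1 tau -1 tz [ 0.42 -0.57 -0.71] sv 1 side 1 
 [-1.59  0.91  0.69  1.79  0.24  0.92 -2.13] [-0.77  0.68  0.36  1.79 -0.34  0.73 -0.03]
end 1 s 1 tau 1 tz [-0.42  0.57 -0.71] sv -1 side -1 
 [-0.59  0.76  0.22  1.81 -1.06  1.14 -0.6 ] [-0.17  0.65 -0.24  1.79  0.22  0.73  2.82]
end 1 s 1 tau 1 tz [-0.42  0.57 -0.71] sv 1 side 1 
 [-0.59  0.76  0.22  1.81 -1.06  1.14 -0.6 ] [-0.77  0.68  0.36  1.79 -0.34  0.73 -0.03]
```

```bash
python3 - <<'E'
from h import *
K,Rm,t=cal('wrist');s=env.get_state();To=R.from_quat(np.array(s['orientation'])[[1,2,3,0]])
print('cam in tool',To.inv().apply(-Rm.T@t-s['tcp_pos']),'axis',To.inv().apply(Rm[2]),'imgx',To.inv().apply(Rm[0]),K[0,0])
th=np.radians(11.7);y=np.array([-np.sin(th),np.cos(th),0]);Z=np.array([0,0,-1.])
o=R.from_matrix(np.c_[y,np.cross(Z,y),Z])
env.reach([.50,.27,.34],q(o))
for i,p in enumerate([[.53,.20,.34],[.43,.34,.34]]):
    env.movel(p,velocity=.2)
    c=cal('wrist');im,d=camera('wrist');cv2.imwrite(f'pics/w{i}.png',im);np.savez(f'w{i}.npz',d=d,K=c[0],R=c[1],t=c[2])
print(env.get_state()['time'])
E
```

```text
cam in tool [ 0.07569563  0.00059776 -0.0686954 ] axis [-2.98630193e-01 -2.81325718e-04  9.54368864e-01] imgx [3.45269287e-04 9.99999859e-01 4.02814390e-04] 350.74501763876486
3.5083
```

View pics/w0.png

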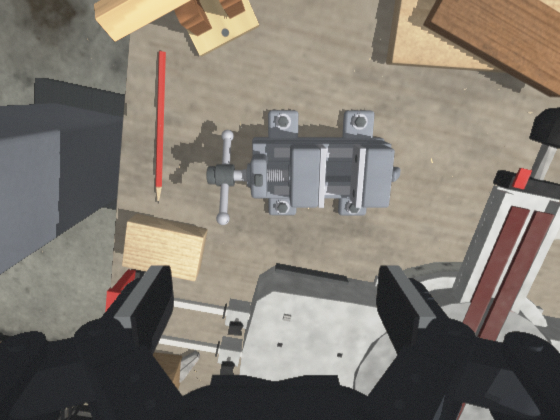

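View pics/w1.png

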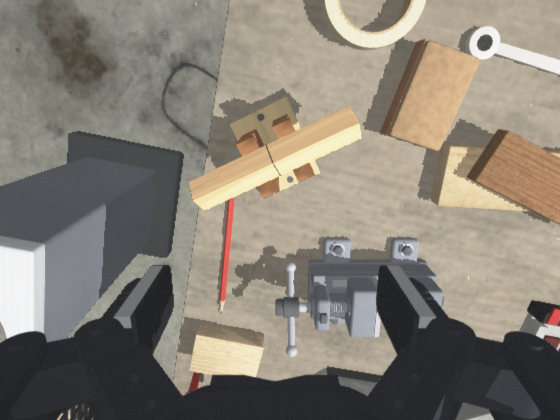

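w0 shows the vice from above. The moving jaw plate strip is at about (323,178), the fixed plate at about (361,178), the balls at (228,136) and (223,219), and the screw end near (209,175). w1 shows the blank running from (192,195) to (358,122), with its mid line near (268,160). Next I'll fit both from the depth clouds.

```bash
python3 - <<'E'
from h import *
def ld(i):
    f=np.load(f'w{i}.npz');return cloud('',f['d'],(f['K'],f['R'],f['t']))
W=[ld(0),ld(1),cloud('top',np.load('top.npy'))]
V0=np.array([.599,.208,0])
# orientation/pos from jaw tops
for n,P in zip('w0 w1 top'.split(),W):
    Q=P.reshape(-1,3);L=(Q-V0)@R.from_euler('z',11.7,degrees=True).as_matrix()
    m=(L[:,2]>.071)&(L[:,2]<.081)&(abs(L[:,1])<.045)&(L[:,0]>-.075)&(L[:,0]<.07)
    l=L[m].astype(np.float32)
    h,e=np.histogram(l[:,0],bins=np.arange(-.075,.07,.003));print(n,'z',np.median(l[:,2]));print(dict(zip((e[:-1]*1000).round().astype(int).tolist(),h.tolist())))
    for lo,hi in((-.075,-.018),(.0,.07)):
        k=l[(l[:,0]>lo)&(l[:,0]<hi)];
        if len(k)<50: continue
        r=cv2.minAreaRect(k[:,:2]*1000);print('  rect',np.round(r[0],1),np.round(r[1],1),round(r[2],2))
    m=(L[:,2]>.05)&(L[:,2]<.075)&(abs(L[:,1])<.012)&(L[:,0]<-.10)&(L[:,0]>-.17)
    k=L[m];print('  screw',len(k),k.min(0) if len(k) else '',k[:,1].mean() if len(k) else '',k[:,2].max() if len(k) else '')
    m=(abs(L[:,1]+.035)<.014)&(L[:,2]>.075)&(L[:,0]<-.10)&(L[:,0]>-.14);k=L[m]
    if len(k):print('  ball',len(k),k.mean(0),k.min(0),k.max(0))
    # blank
    m=(Q[:,2]>.079)&(Q[:,2]<.105)&(np.hypot(Q[:,0]-.4254,Q[:,1]-.351)<.1);b=Q[m];r=cv2.minAreaRect((b[:,:2]*1000).astype(np.float32))
    print('  blank',len(b),np.round(r[0],1),np.round(r[1],1),round(r[2],2),'ztop',np.percentile(b[:,2],98))
    c=b.mean(0);vt=np.linalg.svd(b-c)[2][0];print('   ',c.round(4),np.degrees(np.arctan(vt[1]/vt[0])),vt[2])
    # planar fit of the two flats
    a=np.array([np.cos(np.arctan(vt[1]/vt[0])),np.sin(np.arctan(vt[1]/vt[0])),0]);pr=np.array([-a[1],a[0],0])
    u=(b-c)@pr
    for sg in(-1,1):
        k=b[(u*sg>.004)&(abs((b-c)@a)<.07)]
        if len(k)>50:
            A=np.c_[(k-c)@pr,np.ones(len(k))];print('   flat',sg,np.linalg.lstsq(A,k[:,2],rcond=None)[0],len(k))
E
```

```text
w0 z 0.074603975
{-75: 0, -72: 0, -69: 0, -66: 0, -63: 0, -60: 0, -57: 0, -54: 123, -51: 180, -48: 187, -45: 187, -42: 184, -39: 182, -36: 181, -33: 186, -30: 178, -27: 168, -24: 183, -21: 122, -18: 0, -15: 0, -12: 0, -9: 0, -6: 0, -3: 0, 0: 0, 3: 0, 6: 0, 9: 0, 12: 167, 15: 177, 18: 200, 21: 190, 24: 182, 27: 181, 30: 181, 33: 191, 36: 176, 39: 184, 42: 173, 45: 52, 48: 0, 51: 0, 54: 0, 57: 0, 60: 0, 63: 0, 66: 0}
  rect [-36.    3.2] [59.3 34.3] 89.85
  rect [29.6  2.8] [60.  34.4] 89.9
  screw 671 [-0.13714323 -0.01191883  0.05269165] 0.002604434354744353 0.07499513135839113
  ball 207 [-0.11854503 -0.02978573  0.08810369] [-0.12548253 -0.03832799  0.07757776] [-0.11274587 -0.02100996  0.09392123]
  blank 1511 [393.5 319.7] [79.9 27.1] 27.03 ztop 0.09040784718753815
    [0.3806 0.3123 0.0846] 26.56499108915373 -0.06492915837143717
   flat -1 [0.44851409 0.08444918] 326
   flat 1 [-1.08337651  0.0939256 ] 298
w1 z 0.07497449
{-75: 0, -72: 0, -69: 0, -66: 0, -63: 0, -60: 0, -57: 1, -54: 114, -51: 129, -48: 132, -45: 131, -42: 128, -39: 131, -36: 130, -33: 127, -30: 122, -27: 67, -24
[... 941 characters left out ...]
 -9: 0, -6: 0, -3: 0, 0: 0, 3: 0, 6: 0, 9: 11, 12: 37, 15: 33, 18: 44, 21: 34, 24: 41, 27: 36, 30: 37, 33: 40, 36: 36, 39: 39, 42: 30, 45: 6, 48: 1, 51: 0, 54: 0, 57: 0, 60: 0, 63: 0, 66: 0}
  rect [-37.1   1.4] [59.8 35.5] 89.37
  rect [29.8  1.1] [37.5 60.1] 0.65
  screw 155 [-0.13790164 -0.01168079  0.05655691] 0.0014771115411698968 0.07479072956065369
  ball 46 [-0.12024377 -0.03164059  0.08947339] [-0.12636096 -0.04061299  0.07943475] [-0.11347919 -0.0210938   0.09733318]
  blank 1124 [426.6 351.4] [169.8  58.1] 37.98 ztop 0.09364718159726056
    [0.426  0.3507 0.0854] 36.75704344441147 0.00029197534053117485
   flat -1 [0.40915776 0.08769838] 348
   flat 1 [-0.327465    0.08676961] 337
```

```bash
cat >> h.py <<'E'
th=np.radians(11.65); vx=np.array([np.cos(th),np.sin(th),0]); vy=np.array([-np.sin(th),np.cos(th),0]); vz=np.array([0,0,1.])
V=np.array([.599,.208,0])+.0004*vx+.0022*vy
G=.060
oP=R.from_matrix(np.c_[vy,np.cross(-vz,vy),-vz])
ba=np.radians(36.8);a=np.array([np.cos(ba),np.sin(ba),0]);bc=np.array([.4268,.3509,.075])
tz=R.from_rotvec(-a*np.pi/4).apply([0,0,-1]);oG=R.from_matrix(np.c_[-a,np.cross(tz,-a),tz])
def st(m=''):
    s=env.get_state();print(m,round(s['time'],2),np.round(s['tcp_pos'],4),'F',np.round(s['force'],1),'op',round(s['opening'],4),round(s['gripper_force'],1));return s
def snap(n,cam='wrist'):
    c=cal(cam);im,d=camera(cam);cv2.imwrite(f'pics/{n}.png',im);np.savez(n+'.npz',d=d,K=c[0],R=c[1],t=c[2])
E
python3 - <<'E'
from h import *
g=bc-G*a
env.grip(.05,25)
env.reach(list(g-.154*tz),q(oG)); st('pre')
print(env.movel(list(g-.054*tz),velocity=.1,stop_force=10)); st('at')
env.grip(.015,25); s=st('gripped')
env.movel(list(g-.054*tz+[0,0,.02]),velocity=.05); st('lift')
env.grip(.015,100); st()
env.movel(list(g-.054*tz+[0,0,.12]),velocity=.15); st('up')
snap('g0','scene')
E
```

```text
pre 4.91 [0.3146 0.4018 0.1845] F [0.2 0.1 0.3] op 0.0503 0.0
False
at 6.06 [0.3557 0.3463 0.1134] F [-0.5  0.4  1.8] op 0.05 0.0
gripped 6.4 [0.3557 0.3462 0.1134] F [-1.6  1.4  1.4] op 0.0236 30.3
lift 6.95 [0.3559 0.3455 0.1334] F [-0.3 -0.2 -1.9] op 0.0238 29.9
 7.17 [0.3558 0.3454 0.133 ] F [-0.5  0.  -1.6] op 0.0229 98.5
up 7.98 [0.3556 0.3452 0.2325] F [-0.4 -0.4 -1.9] op 0.0227 98.6
```

View pics/g0.png

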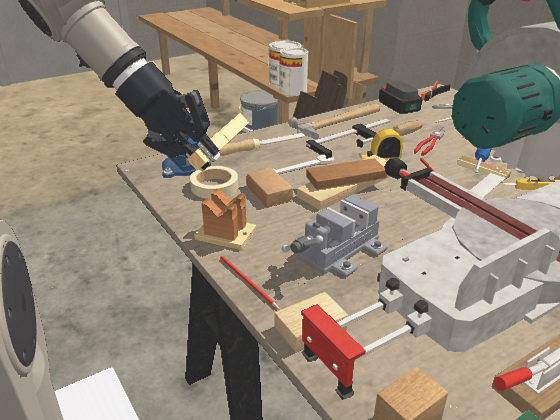

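The scene picture shows the blank held squarely by its near end at about (225,140), well clear of the cradle. Next I'll hover over the vice and measure the blank against it.

```bash
python3 - <<'E'
from h import *
p=V+G*vy-.0008*vx
env.reach(list(p+[0,0,.14+.054]),q(oP)); st('hover')
for n in('wrist','top'):
    snap('h_'+n,n); f=np.load('h_'+n+'.npz');P=cloud('',f['d'],(f['K'],f['R'],f['t'])).reshape(-1,3)
    L=(P-V)@np.c_[vx,vy,vz]
    k=L[(L[:,2]>.135)&(L[:,2]<.165)&(abs(L[:,0])<.05)&(L[:,1]<.035)&(L[:,1]>-.12)]
    print(n,len(k))
    if len(k)>30:
        r=cv2.minAreaRect((k[:,:2]*1000).astype(np.float32));print(np.round(r[0],1),np.round(r[1],1),r[2],'ymin',np.percentile(k[:,1],[0,2]),'z',np.median(k[:,2]))
        m=k[abs(k[:,0])<.02];A=np.c_[m[:,:2],np.ones(len(m))];print('plane',np.linalg.lstsq(A,m[:,2],rcond=None)[0],'x mid by y',[round(float(np.ptp(k[abs(k[:,1]-y0)<.006][:,0])/2+k[abs(k[:,1]-y0)<.006][:,0].min()),4) for y0 in(-.07,-.04,-.01,.02) if (abs(k[:,1]-y0)<.006).any()])
    j=L[(L[:,2]>.071)&(L[:,2]<.081)&(abs(L[:,1])<.045)&(L[:,0]>-.06)&(L[:,0]<.06)]
    for lo,hi in((-.06,-.016),(.01,.06)):
        kk=j[(j[:,0]>lo)&(j[:,0]<hi)]
        if len(kk)>20: print(' jaw',len(kk),kk.min(0),kk.max(0))
E
```

```text
hover 8.92 [0.5856 0.2682 0.1927] F [-0.5  0.9 -3.1] op 0.0223 98.8
wrist 863
[-0.5 30.5] [ 9.1 23.8] 89.86965942382812 ymin [0.02592882 0.02728284] z 0.14943265803460676
plane [-0.01141788  0.0198774   0.14879828] x mid by y [-0.0021]
 jaw 584 [-0.05322104 -0.03045422  0.0710045 ] [-0.02075501  0.03082375  0.07676289]
 jaw 324 [ 0.01934796 -0.02837503  0.0711199 ] [0.0464973  0.03110727 0.07608637]
top 304
[ -2.  -61.6] [25. 49.] 0.4085094928741455 ymin [-0.08599551 -0.08435801] z 0.15054606841127494
plane [0.16226881 0.0073314  0.15089181] x mid by y [-0.002, -0.0015]
```

View pics/h_wrist.png

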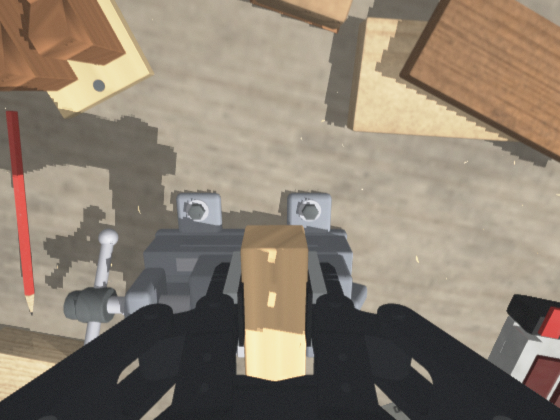

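The hover view shows the blank square to the jaws and centred over the gap, with its far face at (275,340) and its near end at (275,240). Next I'll lower it.

```bash
python3 - <<'E'
from h import *
p=V+G*vy-.002*vx
env.movel(list(p+[0,0,.092+.054]),velocity=.12)
print(env.movel(list(p+[0,0,.059+.054]),velocity=.05,stop_force=8));st('near')
s=env.get_state()
if s['tcp_pos'][2]<.116:
    print(env.movel(list(p+[0,0,.050+.054]),velocity=.012,stop_force=4));s=st('down')
    snap('d_top','top');f=np.load('d_top.npz');L=(cloud('',f['d'],(f['K'],f['R'],f['t'])).reshape(-1,3)-V)@np.c_[vx,vy,vz]
    k=L[(L[:,2]>.055)&(L[:,2]<.071)&(abs(L[:,0])<.016)&(L[:,1]<-.034)&(L[:,1]>-.12)];print(len(k),k.min(0),k.max(0),np.median(k[:,2]))
E
```

```text
False
near 10.38 [0.5851 0.2686 0.1131] F [-0.6 -0.  -1.7] op 0.0225 98.9
True
down 10.89 [0.585  0.2687 0.1079] F [-0.1 -0.5  4.2] op 0.0222 100.1
287 [-0.01440495 -0.0870318   0.05516834] [ 0.01067149 -0.03422705  0.07098708] 0.0662510838060259
```

```bash
cat >> h.py <<'E'
oS=R.from_matrix(np.c_[vx,np.cross(-vz,vx),-vz])
def W(x,y,z): return list(V+x*vx+y*vy+z*vz)
E
python3 - <<'E'
from h import *
env.grip(.045); st('open')
p=V+G*vy-.002*vx
env.movel(list(p+[0,0,.23]),velocity=.2)
print(kin.inverse_kinematics(W(-.172,0,.125),q(oS)))
env.grip(0.0,40)
env.reach(W(-.175,0,.22),q(oS)); 
env.movel(W(-.175,0,.125),velocity=.15); st('pre')
print(env.movel(W(-.12,0,.125),velocity=.02,stop_force=6)); s=st('touch'); print((np.array(s['tcp_pos'])-V)@vx)
print(env.movel(W(-.11,0,.125),velocity=.012,stop_force=20)); s=st('push'); print((np.array(s['tcp_pos'])-V)@vx)
snap('p_top','top');snap('p_sc','scene')
im=cv2.imread('pics/p_sc.png')[120:300,220:440];cv2.imwrite('pics/p_c.png',cv2.resize(im,None,fx=3.2,fy=3.2,interpolation=cv2.INTER_CUBIC))
E
```

```text
open 11.28 [0.5841 0.2685 0.1066] F [ 0.5 -0.  -0.4] op 0.0451 0.0
[-1.05629222  0.50005117  0.66792725  2.22030269 -0.56234628  0.5907413
 -1.33601699]
pre 14.61 [0.4281 0.1748 0.1254] F [-0.4  0.4  0.1] op 0.0 0.0
True
touch 16.06 [0.4529 0.1801 0.1245] F [0.  0.5 0.1] op -0.0003 0.0
-0.14916198145112
True
push 17.51 [0.4608 0.1816 0.1234] F [ 0.6  0.6 -0.4] op 0.0001 0.0
-0.14105040464582122
```

View pics/p_c.png

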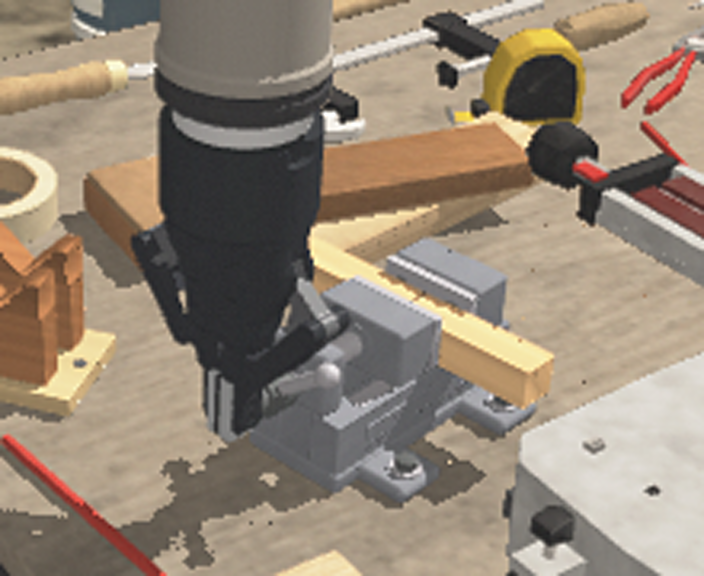

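The crop shows the blank on the bed between the jaws and the fingers at the screw end. The jaw advanced about 8 mm. I'll confirm the pinch with another push, then measure.

```bash
python3 - <<'E'
from h import *
print(env.movel(W(-.13,0,.125),velocity=.012,stop_force=25)); s=st('push2'); print((np.array(s['tcp_pos'])-V)@vx)
env.movel(W(-.175,0,.125),velocity=.15)
env.movel(W(-.175,0,.21),velocity=.2)
snap('q_w','wrist');snap('q_top','top')
for n in('q_w','q_top'):
    f=np.load(n+'.npz');L=(cloud('',f['d'],(f['K'],f['R'],f['t'])).reshape(-1,3)-V)@np.c_[vx,vy,vz]
    j=L[(L[:,2]>.0715)&(L[:,2]<.081)&(abs(L[:,1])<.035)&(L[:,0]>-.06)&(L[:,0]<.06)]
    for lo,hi in((-.06,-.0),(.0,.06)):
        kk=j[(j[:,0]>lo)&(j[:,0]<hi)]
        if len(kk)>20: print(n,' jaw',len(kk),kk.min(0).round(4),kk.max(0).round(4))
    k=L[(L[:,2]>.058)&(L[:,2]<.071)&(abs(L[:,0])<.018)&(abs(L[:,1])<.12)&(abs(L[:,1])>.034)]
    if len(k)>30:
        r=cv2.minAreaRect((k[:,:2]*1000).astype(np.float32));print(' blank',np.round(r[0],1),np.round(r[1],1),round(r[2],2),k.min(0).round(4),k.max(0).round(4),np.median(k[:,2]))
    b=L[(L[:,2]>.085)&(L[:,2]<.105)&(L[:,0]<-.09)&(L[:,0]>-.135)&(L[:,1]<-.01)&(L[:,1]>-.06)]
    if len(b): print(' ball',len(b),b.min(0).round(4),b.max(0).round(4),b.mean(0).round(4))
E
```

```text
True
push2 18.29 [0.4619 0.1816 0.123 ] F [ 0.1 -0.  -0.3] op 0.0005 0.0
-0.1400439953851985
 ball 541 [-0.1182 -0.0416  0.085 ] [-0.1055 -0.0264  0.0941] [-0.1115 -0.0346  0.0904]
q_top  jaw 435 [-0.048  -0.0309  0.0715] [-0.0104  0.029   0.0807]
q_top  jaw 425 [ 0.0037 -0.031   0.0715] [0.045  0.0289 0.0809]
 blank [-0.5 -1.9] [169.9  25.3] 89.7 [-0.0135 -0.0869  0.0581] [0.0122 0.083  0.071 ] 0.06587221171843842
```

View pics/q_w.png

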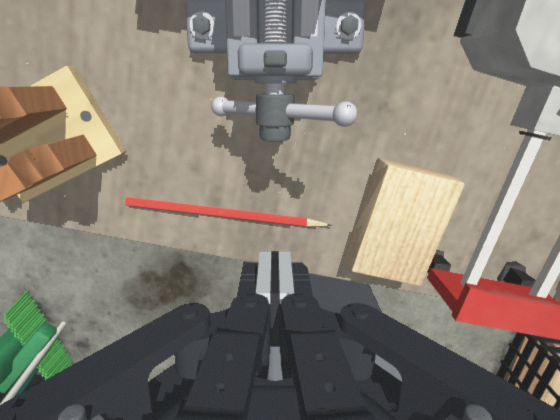

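The view shows the ball tip at (345,113), raised on the -y side. The blank is pinched and centred along the jaws to about 1 mm. Next I'll press the ball down with the closed fingertips.

```bash
python3 - <<'E'
from h import *
env.movel(W(-.111,-.040,.21),velocity=.15)
print(env.movel(W(-.111,-.040,.165),velocity=.1,stop_force=10)); st('above')
for z in (.145,.125,.112,.1065):
    r=env.movel(W(-.111,-.040,z),velocity=.03,stop_force=60); s=st(f'{z} {r}')
    if r: break
L=(np.array(s['tcp_pos'])-V)@np.c_[vx,vy,vz];print(L)
E
```

```text
True
above 20.48 [0.4974 0.1474 0.1638] F [ 0.3 -1.4  2. ] op 0.0001 1.1
0.145 False 21.27 [0.498  0.1492 0.1448] F [ 0.7 -0.  -0. ] op 0.0003 0.4
0.125 False 22.08 [0.4982 0.1489 0.1248] F [-0.7 -0.2 -0.3] op 0.0001 0.2
0.112 False 22.67 [0.4982 0.1484 0.1117] F [-0.  -0.3 -0. ] op 0.0002 0.2
0.1065 False 23.0 [0.4983 0.1493 0.1065] F [-0.1  1.7  1.9] op 0.0004 1.0
[-0.11091503 -0.03931157  0.10647855]
```

```bash
python3 - <<'E'
from h import *
env.movel(W(-.111,-.040,.15),velocity=.15)
env.movel(W(-.185,0,.215),velocity=.2)
snap('r_w','wrist')
for n in('q_w','r_w'):
    f=np.load(n+'.npz');L=(cloud('',f['d'],(f['K'],f['R'],f['t'])).reshape(-1,3)-V)@np.c_[vx,vy,vz]
    b=L[(abs(L[:,0]+.111)<.009)&(abs(L[:,1])<.06)&(L[:,2]>.015)]
    # bar top surface points on both sides: fit angle with axis at z=.06
    for sg in(-1,1):
        k=b[(b[:,1]*sg>.014)]
        if len(k)>10: print(n,sg,len(k),'y',k[:,1].min().round(4),k[:,1].max().round(4),'z',k[:,2].min().round(4),k[:,2].max().round(4)); A=np.polyfit(k[:,1],k[:,2],1);print('  deg',np.degrees(np.arctan(A[0])))
im=cv2.imread('pics/r_w.png')[0:260,130:430];cv2.imwrite('pics/r_c.png',cv2.resize(im,None,fx=2,fy=2))
snap('r_sc','scene')
im2=cv2.imread('pics/r_sc.png')[160:300,260:420];cv2.imwrite('pics/r_sc2.png',cv2.resize(im2,None,fx=4,fy=4,interpolation=cv2.INTER_CUBIC))
E
```

```text
q_w -1 978 y -0.0416 -0.014 z 0.071 0.0941
  deg -37.16284302847091
q_w 1 608 y 0.014 0.0436 z 0.0287 0.0538
  deg -34.53554721209935
r_w -1 481 y -0.038 -0.014 z 0.0268 0.0499
  deg 40.56912433570916
r_w 1 941 y 0.014 0.0396 z 0.0735 0.0987
  deg 42.59400041084519
```

View pics/r_sc2.png

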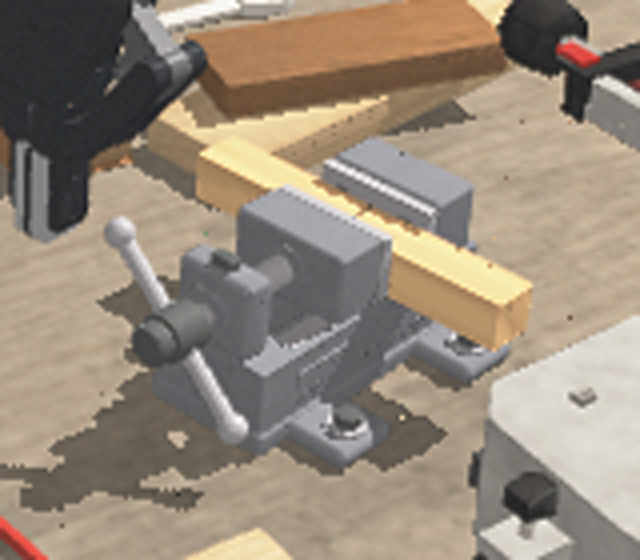

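The scene crop shows the bar turned, with the -y ball now low at (233,428) and the other at (120,232), and the blank still clamped. By the ball heights the turn is about 83°, so I'll push the last few degrees.

```bash
python3 - <<'E'
from h import *
env.movel(W(-.111,-.040,.15),velocity=.2)
env.movel(W(-.111,-.040,.112),velocity=.1,stop_force=40)
print(env.movel(W(-.111,-.040,.1025),velocity=.02,stop_force=60)); st()
env.movel(W(-.111,-.040,.15),velocity=.15)
env.movel(W(-.175,0,.21),velocity=.2)
snap('s_w','wrist');snap('s_top','top')
f=np.load('s_w.npz');L=(cloud('',f['d'],(f['K'],f['R'],f['t'])).reshape(-1,3)-V)@np.c_[vx,vy,vz]
b=L[(abs(L[:,0]+.111)<.009)&(abs(L[:,1])<.06)&(L[:,2]>.015)]
for sg in(-1,1):
    k=b[(b[:,1]*sg>.014)];print(sg,'y',k[:,1].min().round(4),k[:,1].max().round(4),'z',k[:,2].min().round(4),k[:,2].max().round(4),np.degrees(np.arctan(np.polyfit(k[:,1],k[:,2],1)[0])))
    k=k[abs(k[:,1])<.027];print('  bar only',np.degrees(np.arctan(np.polyfit(k[:,1],k[:,2],1)[0])))
f=np.load('q_w.npz');L=(cloud('',f['d'],(f['K'],f['R'],f['t'])).reshape(-1,3)-V)@np.c_[vx,vy,vz]
b=L[(abs(L[:,0]+.111)<.003)&(abs(L[:,1])<.027)&(abs(L[:,1])>.014)&(L[:,2]>.015)]
for sg in(-1,1):
    k=b[b[:,1]*sg>0];print('before bar only',np.degrees(np.arctan(np.polyfit(k[:,1],k[:,2],1)[0])))
f=np.load('s_top.npz');L=(cloud('',f['d'],(f['K'],f['R'],f['t'])).reshape(-1,3)-V)@np.c_[vx,vy,vz]
k=L[(L[:,2]>.058)&(L[:,2]<.071)&(abs(L[:,0])<.018)&(abs(L[:,1])<.12)&(abs(L[:,1])>.034)]
print(' blank',cv2.minAreaRect((k[:,:2]*1000).astype(np.float32)),np.median(k[:,2]))
E
```

```text
False
 26.07 [0.4985 0.1485 0.1026] F [ 0.  -0.4  1.4] op 0.0003 0.7
-1 y -0.0361 -0.0141 z 0.0237 0.0484 44.296423513682356
  bar only 51.26291637559562
1 y 0.0141 0.0372 z 0.0754 0.1014 44.84684251974292
  bar only 53.8924804965148
before bar only -36.774320998109545
before bar only -37.81588481266567
 blank ((-0.3456411361694336, -2.1126937866210938), (170.22865295410156, 25.65140724182129), 89.93124389648438) 0.06605589873425965
```

```bash
python3 -c "
from h import *
print(job.job_done()); st()"
```

```text
the job is handed in; nothing more can be done
None
the job is handed in; nothing more can be done
```

I handed the job in at about 27 s: the blank lies flat on the vice's bed, square to the jaws and centred to about 2 mm, pinched by the screw, with the tommy bar turned about 90° clockwise (by depth measurement) and the arm clear.

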